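# Load a purge cell and hold its bayonet cap at the vent position

## Robot

A 7-joint arm with a two-finger parallel gripper is mounted at the origin on the work surface. World frame = base frame: x ahead of the robot, y to its left, z up, the work surface at z = 0. Lengths are in mm, angles in rad, forces in N, time in s.
With the tool pointing down it reaches from about 425 to 1025 mm from the base axis. Payload 9.4 kg.
Tool frame: the origin (TCP) lies between the finger pads; the fingertips stand 19 mm ahead of it and the grasp point (between the pads) is the TCP; z points along the fingers, y is the line along which they close (so a half turn about z gives the same grasp; the last joint's range is limited). The gripper opens to 93 mm and grips with 3 to 60 N. Pads are 15 mm wide; open, the fingers measure 128 mm over their backs; the gripper's body (75 mm by 188 mm) begins 65 mm behind the grasp point.
Start: joints at [1.271, 0.599, -0.003, 1.599, 0.002, 0.943, -0.08], TCP at [160.188, -707.081, 237.618] pointing down, gripper open.
Joint ranges: [-2.57, 2.57], [-0.35, 1.97], [-1.29, 1.29], [0.11, 2.56], [-1.05, 4.19], [0.11, 1.86], [-2.63, 2.63]. Speed limits (rad/s): [2.22, 2.22, 3.01, 3.01, 3.14, 3.14, 3.14].

## Interface

Orientations are given as a 3x3 rotation matrix whose columns are the frame's x, y, z axes.
In Python, from rig import manip gives the robot as it stands. The module is installed in compiled form; this text tells all that it offers.
- The arm moves only by the shell command python3 -m inch 'ROWS' [FORCE]. ROWS is JSON, one flat list of numbers, 5 for each row, row after row: the finger opening in mm, from 0 to 93, then the shift along the world's x, y, z in mm, then the turn about the world's z in degrees. In form: [jaw, tx, ty, tz, roll, jaw, tx, ty, tz, roll, ...]. A call has 1 to 5 rows; each row shifts and turns the commanded pose from where the row before left it; what a row does not reach is not made up. A row lasts 1/10 s, in which the tool goes at most 50 mm and 8.59 degrees, less where a joint would pass 70% of its speed; a pose out of reach is approached as far as the arm can. A call with a gripper value outside its range is refused whole. The fingers move at their own pace and stop on an object; FORCE is the grip in N (left out, the last holds). Time passes only in rows, so rows that do not move let the fingers close. It gives the time, the measured TCP pose, the force, the opening and the grip force at its end, in the units of the state.
- manip.sense(): the state, without advancing time (a new reading comes with each control period).
- manip.grab_frame(name): name is "side" or "top" or "wrist"; returns the picture (480x640x3 uint8, red, green, blue); there is no depth.
- manip.camera_params(name): a dict with "mtx" (3x3 intrinsics, pixels), "dist_coeffs" ([k1, k2, p1, p2, k3] as OpenCV has them; the pictures are not rectified), "world_to_cam" (4x4, takes a point from world to camera coordinates). Camera axes: x right, y down, z forward; pixel columns grow to the right and rows downward; lengths in mm; the calibration is good to about 2 mm. A picture is of the moment at which its call begins: read the wrist's pose just before it. camera_params takes no time and is no camera call; for the wrist camera it gives the pose at the moment of the call.
- manip.sign_off(): hands the job in; it is judged then, once.
Trained networks look in the newest picture that a camera, given by its name, has taken for a name from the list of things; names that differ only in an ending like _2 or _b are one class to them, and where a whole thing is asked for, a point or a joint stands for the part that bears it (a point fixed in the world has none). Each returns a list of dicts, best first, with "confidence" (0 to 1); they miss things now and then, are a little off and sometimes report something else, mostly with a low value. They report only what shows in the picture. A call takes as long as a camera call. They do not tell look-alikes from the thing itself.
- manip.silhouettes(camera, query): "region" (480x640 bool, what is visible of it).
- manip.landmark_of(camera, query): "position" ([x, y, z] in mm, in the coordinates of the camera as it stood for that picture, good to about 4 mm: a listed point, or the origin of a listed thing).
The state is a dict: "time_s": time; "joint_pos": joint angles; "joint_velocities": joint speeds; "joint_efforts": joint torques, N m; "tool_pos": TCP position; "tool_rot": TCP orientation; "contact_force": force on the tool from outside, world axes, zero at the start; "ft_torque": the same for the moment, N m; "opening": finger opening in mm; "gripper_force": force on a finger pad.
Only numpy, scipy, OpenCV 4.12 (cv2) and the standard library are available. Lean on these libraries where they do the work, as an engineer would, in place of code of your own. Each camera call takes 0.05 s, during which the arm holds its last target. There are 200 camera calls.

## Task

Load the gas-purge cell: lay the amber filter squarely on the cell's raised square stage, then the green filter squarely on top of it, and lower the blue cap over the pile, bar in line with the two white marks, so that its lugs drop down through the notches and it sits fully in. Then turn the cap clockwise (seen from above) against the spring until its bar points at the two yellow marks, half way to the lock and well before the catch clicks, and finish while still gripping it and holding it there, because it springs back if let go. Leave the red filter and all the other things on the table where they are.

Things in the scene. Friction and masses are not known exactly. Their poses are not given: they have to be found in the camera images.
- cell: fixed dark round purge cell, foot disc 128 mm across, 10 mm high; origin: centre of its underside, z up. A round collar (radius 43.5 to 50 mm, up to z=25) carries a bright inward flange at z=19 to 25, open inside radius 35 mm, with two notches. The cap's lugs drop through these to the floor at z=10, then turn under the flange; anticlockwise is blocked. Alike after half a turn
- notch (a point): middle of the notch on the cell's +x side, at the flange's top (39 mm from the axis, z=25 mm); the other notch is on the -x side. Each is 29 mm wide (along the cell's y), with a white mark outside it
- vent (a point): one of the two yellow marks, on the foot disc 57 mm from the axis, 45 degrees clockwise (from above) of the white mark of notch; the other lies across from it. Red marks (lock) stand 85 degrees clockwise of the white ones
- stage (a point): centre of the top face of the cell's raised steel stage, a 34 x 34 mm square with sides along the cell's x and y, 38 mm above the table and 13 mm above the collar, on the cell's axis
- amber: loose square filter, 34 x 34 x 8 mm, 24-42 g, black frame with amber window on both faces. Origin: centre of its underside; sides along its x and y
- green: as the amber filter, but with a green window
- red: as the amber filter, but with a red window: not wanted, stays where it is
- cap: loose blue bayonet cap, 130-210 g, an upside-down cup. Origin: centre of its lower rim, z up. Skirt outer radius 32, inner 28.5 mm; top at z=55 (ceiling inside z=50). White stripes show its x. Two steel lugs at the lower rim on its +x and -x sides, 20 mm wide, 6 mm high, out to radius 40. Seated, its origin is 10 mm above the table (13 if lifted against the flange), with 2 mm of side play
- bar (a point): middle of the cap's aluminium grip bar, 68.5 mm above the cap's origin; the bar is 50 mm long (cap's x), 14 mm thick (y), and spans z=55 to 82 mm of the cap
- ring (a joint): sprung ring in the cell with two brass dogs that the lugs push clockwise; rad, 0 at rest, grows clockwise, stop at 1.45. The cap turns free for about 0.1 rad from the white marks, so ring = turn - 0.11: about 0.67 with the bar at the yellow marks (turn 0.785). Spring 0.04 N m at rest, 0.11 N m at the yellow marks; it turns the cap back when let go
- catch (a joint): lock catch, a sprung steel wedge in the collar wall at one red mark; m, 0 at rest. A lug starts to push it outward once the cap has turned about 67 degrees (1.17 rad) from the white marks, and it clicks in at 85. It must stay near 0
- mirror: bystander: black mirror mount on a square foot 50 x 50 mm, 84 mm high; origin centre of the underside
- post: bystander: black post holder with a steel post, 32 mm across, 76 mm high; origin centre of the underside
- lens: bystander: black lens tube, 31 mm across, 36 mm high; origin centre of the underside
- jar: bystander: small jar, 48 mm across, 55 mm high, white cap; origin centre of the underside
- driver: bystander: red-handled screwdriver lying flat, 160 mm long along its x; origin at its middle
Mind the look-alikes: they are no part of the job. Of the things that look like the cap, take the one that is nearest to the robot's base at the start.

How it is judged:
By the outcome, as a careful person would: the job done as asked, in the order asked, and still so for the second after the job is handed in, while the arm keeps its last pose, push and grip.
It also fails if it takes over 72 s, if anything falls off the work surface, if the arm or the gripper's body presses on something with over 40 N, if the wrist force passes 120 N, or if a joint passes its speed limit or range.

## Working session

There is one attempt and no reset: what is moved stays moved. The work goes in short steps, Python scripts to look and compute and a shell command to move; the robot and the scene stay as the last step left them, time stands still between calls to the robot, and variables do not carry over. Pictures are saved under pics/ and viewed, at most 11 in all, crops included, and the job is handed in when it is done.

```bash
mkdir -p pics; cat > h.py <<'E'
import numpy as np, cv2, json
from rig import manip
def cam(n):
    p=manip.camera_params(n); return np.array(p["mtx"],float),np.array(p["dist_coeffs"],float),np.array(p["world_to_cam"],float)
def grab(n):
    P=cam(n); return manip.grab_frame(n),P
def lm(n,q,P,minc=0.2):
    out=[]
    for d in manip.landmark_of(n,q):
        if d["confidence"]<minc: continue
        c=np.array(d["position"],float); w=(np.linalg.inv(P[2])@np.r_[c,1])[:3]
        out.append((round(d["confidence"],2),w.round(0).tolist(),proj(P,w)))
    return out
def proj(P,w):
    R=P[2][:3,:3];t=P[2][:3,3]
    return cv2.projectPoints(np.array([w],float),cv2.Rodrigues(R)[0],t,P[0],P[1])[0].reshape(2).round(0).tolist()
def ray(P,uv):
    u=cv2.undistortPoints(np.array([[uv]],float),P[0],P[1]).reshape(2)
    R=P[2][:3,:3];t=P[2][:3,3]; return -R.T@t, R.T@np.r_[u,1]
def atz(P,uv,z):
    o,d=ray(P,uv); return o+d*(z-o[2])/d[2]
def tri(obs):
    A=np.zeros((3,3));b=np.zeros(3)
    for P,uv in obs:
        o,d=ray(P,uv);d=d/np.linalg.norm(d);M=np.eye(3)-np.outer(d,d);A+=M;b+=M@o
    return np.linalg.solve(A,b)
def save(n,im): cv2.imwrite("pics/"+n,im[...,::-1])
E
python3 - <<'E'
from h import *
ims=[]
for n in("top","side"):
    im,P=grab(n); save(n+"0.png",im)
    print(n,"cam at",(-P[2][:3,:3].T@P[2][:3,3]).round())
    for q in("cell","notch","vent","stage","amber","green","red","cap","bar","mirror","post","lens","jar","driver"):
        print(q,lm(n,q,P))
s=manip.sense();print(s["time_s"],s["tool_pos"],s["tool_rot"],s["opening"])
E
```

```text
top cam at [ 470.  -80. 1243.]
cell [(0.91, [576.0, -0.0, -2.0], [282.0, 235.0])]
notch [(0.71, [613.0, 0.0, 28.0], [281.0, 219.0])]
vent [(0.71, [620.0, -38.0, 11.0], [297.0, 217.0]), (0.33, [576.0, -256.0, -2.0], [384.0, 238.0])]
stage [(0.66, [572.0, -5.0, 35.0], [283.0, 235.0])]
amber [(0.52, [447.0, 292.0, -4.0], [163.0, 283.0])]
green [(0.73, [448.0, 292.0, -1.0], [162.0, 283.0]), (0.45, [569.0, 232.0, 0.0], [189.0, 235.0])]
red [(0.72, [471.0, 199.0, -2.0], [200.0, 275.0]), (0.61, [449.0, 294.0, -5.0], [162.0, 282.0])]
cap [(0.96, [714.0, -139.0, 0.0], [338.0, 182.0]), (0.94, [811.0, -267.0, 3.0], [390.0, 146.0]), (0.77, [575.0, -256.0, -4.0], [384.0, 238.0]), (0.7, [454.0, -541.0, 1.0], [497.0, 290.0]), (0.5, [573.0, -6.0, 38.0], [283.0, 235.0])]
bar [(0.82, [710.0, -136.0, 72.0], [339.0, 178.0]), (0.75, [450.0, -542.0, 72.0], [508.0, 292.0]), (0.73, [576.0, -253.0, 68.0], [387.0, 236.0]), (0.6, [815.0, -264.0, 66.0], [393.0, 137.0])]
mirror [(0.79, [736.0, 11.0, -2.0], [279.0, 172.0])]
post [(0.68, [362.0, -360.0, -1.0], [424.0, 325.0]), (0.45, [718.0, -248.0, -1.0], [382.0,
[... 946 characters left out ...]
 -254.0, 68.0], [321.0, 221.0]), (0.69, [814.0, -264.0, 66.0], [238.0, 212.0]), (0.65, [711.0, -138.0, 69.0], [256.0, 235.0]), (0.57, [448.0, -541.0, 72.0], [382.0, 184.0])]
mirror [(0.75, [737.0, 9.0, -0.0], [226.0, 289.0]), (0.57, [445.0, 289.0, 2.0], [322.0, 404.0])]
post [(0.52, [718.0, -250.0, -1.0], [270.0, 239.0])]
lens [(0.84, [716.0, 166.0, 6.0], [204.0, 331.0])]
jar [(0.73, [353.0, -356.0, -4.0], [407.0, 236.0])]
driver [(0.85, [681.0, 381.0, -1.0], [166.0, 420.0])]
1.5 [ 160.18023759 -707.06942145  237.60634565] [[ 9.75285765e-01  2.20947222e-01 -4.93591133e-05]
 [ 2.20947224e-01 -9.75285765e-01  3.32532287e-05]
 [-4.07920321e-05 -4.33371596e-05 -9.99999998e-01]] 92.62057425314865
```

View pics/top0.png

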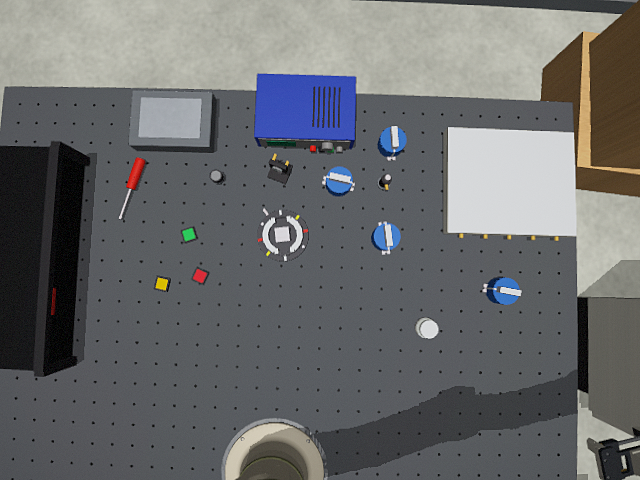

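View pics/side0.png

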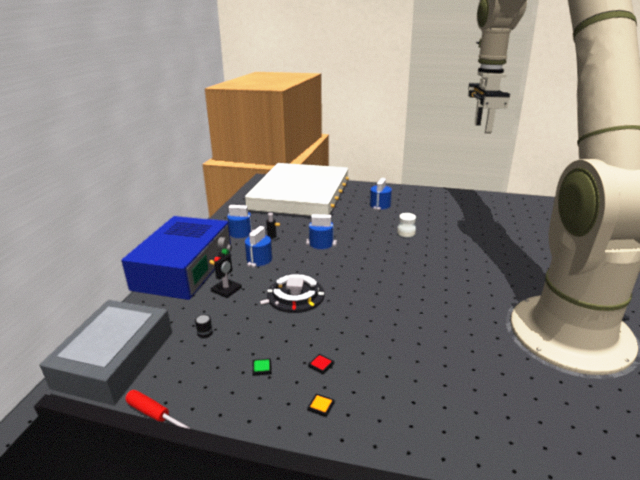

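The top view shows the arm's cap-like candidates at px (387,237), (339,180), (393,140) and (505,291), which lie 630, 725, 856 and 706 mm from the base. The wanted cap is therefore the one at (387,237). The filters are amber at (162,283), green at (189,235) and red at (200,276, leave). The cell is at (283,235). The side view agrees.

```bash
python3 - <<'E'
from h import *
im=cv2.imread("pics/top0.png")[...,::-1]
def c(x,y,r): return cv2.resize(im[y-r:y+r,x-r:x+r],(390,390),interpolation=cv2.INTER_CUBIC)
save("crop1.png",np.hstack([c(283,235,30),c(387,237,30)]))
P=cam("top")
hsv=cv2.cvtColor(im,cv2.COLOR_RGB2HSV)
for n,(x,y) in dict(amber=(162,283),green=(189,235),red=(200,276)).items():
    m=np.zeros(im.shape[:2],np.uint8); m[y-12:y+12,x-12:x+12]=(hsv[y-12:y+12,x-12:x+12,1]>110)
    pts=np.array([atz(P,p,8)[:2] for p in np.argwhere(m)[:,::-1].astype(float)],np.float32)
    print(n,cv2.minAreaRect(pts))
E
```

```text
amber ((446.6395568847656, 290.1891174316406), (32.78384780883789, 30.849071502685547), 81.61878967285156)
green ((570.7922973632812, 229.89334106445312), (27.766511917114258, 30.03052520751953), 20.261070251464844)
red ((468.038818359375, 196.9901885986328), (30.04873275756836, 28.430269241333008), 65.64679718017578)
```

View pics/crop1.png

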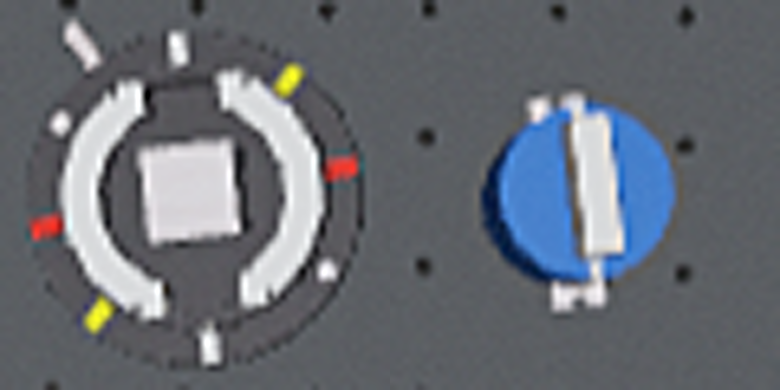

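```bash
python3 -m inch '[93,40,45,0,0, 93,40,45,0,0, 93,40,45,0,0, 93,40,45,0,0, 93,40,45,0,0]'; python3 -m inch '[93,35,40,0,0, 93,35,40,0,0, 93,30,40,0,0, 93,10,40,0,0, 93,0,0,0,0]'
```

```text
time_s: 2.0
tool_pos: [327.3, -518.7, 237.8]
tool_rot: [[0.975, 0.221, 0.0], [0.221, -0.975, -0.0], [0.0, 0.0, -1.0]]
contact_force: [1.3, -0.6, -0.3]
opening: 92.7
gripper_force: 0.0
time_s: 2.5
tool_pos: [434.8, -359.0, 237.7]
tool_rot: [[0.973, 0.229, 0.001], [0.229, -0.973, 0.003], [0.001, -0.002, -1.0]]
contact_force: [0.3, -0.1, -0.7]
opening: 93.1
gripper_force: 0.0
```

The left crop shows the cell with white marks at (178,50) and (210,348), about 6° off world x, and yellow marks clockwise of them. The right crop shows the chosen blue cap with a plain aluminium bar at (598,185), its stripes and lugs in line with the bar.

```bash
python3 -m inch '[93,30,40,0,0, 93,30,30,0,0, 93,0,0,0,0]'; python3 - <<'E'
from h import *
im,P=grab("wrist"); save("w1.png",im)
s=manip.sense();print(s["time_s"],s["tool_pos"],"cam",-P[2][:3,:3].T@P[2][:3,3]); print("axes",P[2][:3,:3].round(2).tolist(),"ctr",atz(P,(320,240),0), "corners",[atz(P,c,0)[:2].round() .tolist() for c in((0,0),(639,0),(639,479),(0,479))])
for q in("cap","bar","cell","stage","notch"): print(q,lm("wrist",q,P))
E
```

```text
time_s: 2.8
tool_pos: [496.4, -290.5, 237.8]
tool_rot: [[0.974, 0.228, 0.003], [0.228, -0.974, 0.002], [0.003, -0.001, -1.0]]
contact_force: [0.3, 0.4, -0.3]
opening: 93.0
gripper_force: 0.0
2.85 [ 494.02083332 -293.0700555   237.67296967] cam [ 576.39914012 -272.00801754  385.41780612]
axes [[0.23, -0.97, -0.0], [-0.93, -0.22, 0.29], [-0.29, -0.07, -0.96]] ctr [ 454.43898742 -297.58688066    0.        ] corners [[595.0, 3.0], [714.0, -503.0], [257.0, -722.0], [86.0, -3.0]]
cap [(0.75, [578.0, -256.0, 0.0], [306.0, 100.0])]
bar [(0.96, [577.0, -252.0, 70.0], [297.0, 98.0]), (0.91, [451.0, -544.0, 68.0], [600.0, 332.0])]
cell [(0.87, [577.0, -5.0, 3.0], [8.0, 25.0])]
stage []
notch []
```

```bash
python3 -m inch '[93,0,50,0,0, 93,0,50,0,0, 93,0,50,0,0, 93,0,50,0,0, 93,0,50,0,0]'|head -2; python3 -m inch '[93,-20,45,0,0, 93,0,0,0,0,93,0,0,0,0]'; python3 - <<'E'
from h import *
im,P=grab("wrist"); save("w2.png",im); np.savez("w2.npz",*P)
for q in("bar","cell","stage","notch","vent"): print(q,lm("wrist",q,P))
E
python3 -m inch '[93,0,50,0,-4, 93,0,50,0,-4, 93,0,50,0,-4, 93,0,50,0,-4, 93,-10,20,0,-4]'|head -2; python3 -m inch '[93,0,0,0,0,93,0,0,0,0]';python3 - <<'E'
from h import *
im,P=grab("wrist"); save("w3.png",im); np.savez("w3.npz",*P)
for q in("amber","green","red"): print(q,lm("wrist",q,P))
s=manip.sense();print(s["time_s"],s["tool_pos"],s["joint_pos"])
E
```

```text
time_s: 3.6
tool_pos: [491.7, -44.5, 237.9]
time_s: 3.9
tool_pos: [471.9, -0.2, 237.9]
tool_rot: [[0.975, 0.222, 0.0], [0.222, -0.975, -0.0], [0.0, 0.0, -1.0]]
contact_force: [-0.1, -1.2, 0.1]
opening: 92.9
gripper_force: 0.0
bar []
cell [(0.71, [577.0, -6.0, 2.0], [356.0, 82.0])]
stage [(0.98, [580.0, -6.0, 38.0], [361.0, 76.0]), (0.55, [581.0, -256.0, 0.0], [627.0, 142.0])]
notch [(0.88, [615.0, 4.0, 27.0], [359.0, 26.0])]
vent [(0.73, [570.0, 231.0, 0.0], [77.0, 21.0]), (0.63, [622.0, -38.0, 11.0], [409.0, 33.0])]
time_s: 4.7
tool_pos: [463.0, 224.5, 237.5]
time_s: 4.9
tool_pos: [462.3, 219.3, 237.4]
tool_rot: [[0.992, -0.125, -0.0], [-0.125, -0.992, -0.001], [-0.0, 0.001, -1.0]]
contact_force: [0.6, 0.2, -0.6]
opening: 93.0
gripper_force: 0.0
amber [(0.64, [446.0, 291.0, 2.0], [249.0, 223.0])]
green [(0.82, [570.0, 229.0, -1.0], [296.0, 76.0])]
red [(0.94, [466.0, 200.0, 3.0], [342.0, 191.0])]
5.1 [462.72357697 218.34447044 237.67871874] [-0.5176201   0.34600996 -0.04539345  2.08045843  0.02400471  0.71569202
 -2.27770515]
```

View pics/w2.png

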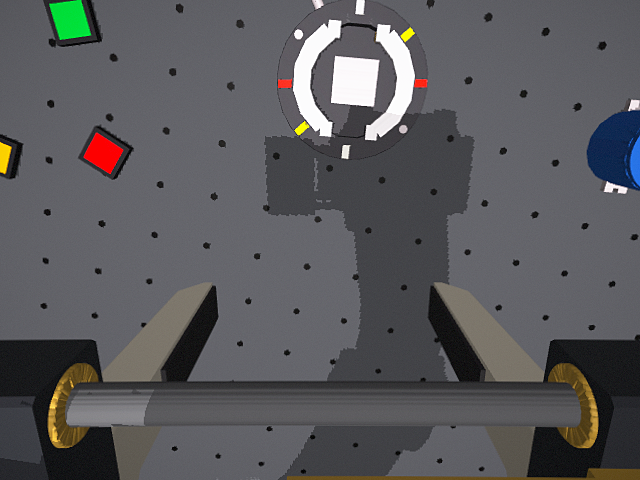

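View pics/w3.png

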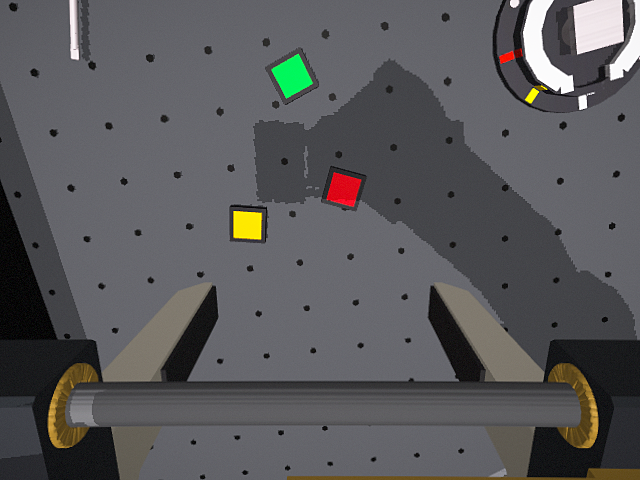

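w2 shows the cell at px (352,80), with the stage at (355,80) and white marks at (359,8) and (346,152). w3 shows amber at (248,224), green at (292,76) and red at (344,188). Amber is nearly square to the tool.

```bash
cat >> h.py <<'E'
def load(f):
    z=np.load(f); return tuple(z[k] for k in z.files)
def blob(im,P,uv,z,lo,hi,r=45):
    hsv=cv2.cvtColor(im,cv2.COLOR_RGB2HSV); m=cv2.inRange(hsv,lo,hi)
    k=np.zeros_like(m); cv2.circle(k,tuple(int(v) for v in uv),r,255,-1); m&=k
    n,L,st,ce=cv2.connectedComponentsWithStats(m); i=1+np.argmax(st[1:,4])
    c=max(cv2.findContours((L==i).astype(np.uint8),0,1)[0],key=cv2.contourArea).reshape(-1,2).astype(float)
    pts=np.array([atz(P,p,z)[:2] for p in c],np.float32); return ce[i],cv2.minAreaRect(pts)
COL=dict(amber=((20,120,60),(35,255,255)),green=((45,120,60),(85,255,255)))
E
python3 - <<'E'
from h import *
top=cv2.imread("pics/top0.png")[...,::-1];PT=cam("top");side=cv2.imread("pics/side0.png")[...,::-1];PS=cam("side")
w3=cv2.imread("pics/w3.png")[...,::-1];P3=load("w3.npz")
w2=cv2.imread("pics/w2.png")[...,::-1];P2=load("w2.npz")
for n,a,b,s in(("amber",(248,224),(162,283),(320,404)),("green",(292,76),(189,235),(261,366))):
    c3,r3=blob(w3,P3,a,8,*COL[n]); ct,_=blob(top,PT,b,8,*COL[n],r=12); cs,_=blob(side,PS,s,8,*COL[n],r=18)
    print(n,r3,"tri w,t,s",tri([(P3,c3),(PT,ct),(PS,cs)]).round(1),"w,s",tri([(P3,c3),(PS,cs)]).round(1))
# stage: bright square
g=((0,0,200),(180,60,255))
c2,r2=blob(w2,P2,(355,80),38,*g,r=32); ct,rt=blob(top,PT,(283,235),38,*g,r=9); print("stage",r2,rt,tri([(P2,c2),(PT,ct)]))
for nm,z,u in (("white",10,[(359,8),(346,152)]),("yellow",10,[(407,35),(302,128)]),("red",10,[(285,84),(420,84)])):
    a,b=[atz(P2,p,z)[:2] for p in u]; print(nm,(a+b)/2,np.degrees(np.arctan2(*(a-b)[::-1])))
E
```

```text
amber ((445.7376403808594, 292.6673889160156), (26.333412170410156, 26.660186767578125), 79.25489044189453) tri w,t,s [445.9 292.1   7.9] w,s [445.9 292.6   8.5]
green ((569.9932861328125, 231.8148193359375), (26.379159927368164, 26.698253631591797), 20.399831771850586) tri w,t,s [570.3 231.4   8. ] w,s [570.1 231.8   8.5]
stage ((574.8724365234375, -2.1607093811035156), (34.297264099121094, 34.25518035888672), 8.001147270202637) ((574.9600219726562, -3.066234588623047), (33.303131103515625, 32.68115997314453), 7.656128883361816) [575.80456773  -2.76313878  24.83994432]
white [574.39257776  -2.51232567] 8.653419974301423
yellow [574.96770957  -2.89416096] -36.92166886930542
red [574.16601166  -2.83184969] 102.84519255015707
```

```bash
python3 -m inch '[60,-9,37,-30,-1.8, 60,-8,37,-50,-1.8, 60,0,0,-50,0, 60,0,0,0,0]'; python3 -m inch '[60,0,0,0,0]'
```

```text
time_s: 5.5
tool_pos: [444.3, 284.6, 112.8]
tool_rot: [[0.982, -0.187, -0.008], [-0.187, -0.982, -0.006], [-0.007, 0.007, -1.0]]
contact_force: [-0.7, -0.5, 0.4]
opening: 65.6
gripper_force: 0.0
time_s: 5.6
tool_pos: [446.9, 285.0, 117.8]
tool_rot: [[0.982, -0.189, -0.002], [-0.189, -0.982, -0.002], [-0.001, 0.002, -1.0]]
contact_force: [0.6, 0.4, 0.7]
opening: 61.0
gripper_force: 0.0
```

```bash
python3 -m inch '[60,-1,7.5,-30,0, 60,0,0,-30,0, 60,0,0,-20,0, 60,0,0,0,0, 60,0,0,0,0]'; python3 - <<'E'
from h import *
im,P=grab("wrist"); c,r=blob(im,P,proj(P,[446,292,8]),8,*COL["amber"],r=90); print(c,r); s=manip.sense(); R=np.array(s["tool_rot"]);print(s["tool_pos"],np.degrees(np.arctan2(R[1,0],R[0,0])))
E
```

```text
time_s: 6.1
tool_pos: [447.2, 293.8, 40.1]
tool_rot: [[0.982, -0.189, 0.002], [-0.189, -0.982, 0.001], [0.002, -0.002, -1.0]]
contact_force: [0.9, -0.1, 0.9]
opening: 59.7
gripper_force: 0.0
[325.02166728 289.33602644] ((446.2441711425781, 292.60980224609375), (25.697052001953125, 25.69435691833496), 78.18025970458984)
[447.217799   294.07382245  40.2030268 ] -10.90760302324833
```

```bash
python3 -m inch '[60,-1,-1.4,-12,-0.5, 60,0,0,-6.5,0, 60,0,0,0,0]' 20; python3 -m inch '[20,0,0,0,0,20,0,0,0,0,20,0,0,0,0,20,0,0,0,0]' 20;python3 -m inch '[20,0,0,0,0]' 20
```

```text
time_s: 6.45
tool_pos: [445.1, 292.6, 19.4]
tool_rot: [[0.98, -0.197, 0.001], [-0.197, -0.98, 0.0], [0.001, -0.0, -1.0]]
contact_force: [1.8, -0.3, 3.9]
opening: 60.0
gripper_force: 1.9
time_s: 6.85
tool_pos: [444.9, 292.7, 19.4]
tool_rot: [[0.98, -0.197, 0.0], [-0.197, -0.98, 0.0], [0.0, -0.0, -1.0]]
contact_force: [0.3, -0.7, 5.2]
opening: 33.7
gripper_force: 20.5
time_s: 6.95
tool_pos: [444.9, 292.7, 19.4]
tool_rot: [[0.981, -0.197, 0.0], [-0.197, -0.981, 0.0], [0.0, -0.0, -1.0]]
contact_force: [0.0, -1.1, 5.1]
opening: 33.6
gripper_force: 20.4
```

```bash
python3 -m inch '[20,0,0,40,0, 20,0,0,45,0, 20,20,-45,0,4, 20,20,-45,0,4, 20,20,-45,0,4]' 20|head -2; python3 -m inch '[20,20,-45,0,4, 20,20,-40,0,3.4, 20,15,-35,0,0, 20,15,-30,0,0, 20,0,0,0,0]'|head -2;python3 -m inch '[20,0,0,0,0]'; python3 - <<'E'
from h import *
im,P=grab("wrist"); s=manip.sense(); R=np.array(s["tool_rot"]);t=np.array(s["tool_pos"])
c,r=blob(im,P,proj(P,t+[0,0,-11.4]),t[2]-11.4,*COL["amber"],r=90); print(s["time_s"],c,r,t,np.degrees(np.arctan2(R[1,0],R[0,0])))
E
```

```text
time_s: 7.45
tool_pos: [505.1, 156.7, 104.5]
time_s: 7.95
tool_pos: [576.1, 2.0, 103.8]
time_s: 8.05
tool_pos: [574.5, 6.9, 103.8]
tool_rot: [[0.99, 0.138, -0.001], [0.138, -0.99, 0.0], [-0.001, -0.0, -1.0]]
contact_force: [0.4, 1.1, -0.6]
opening: 33.6
gripper_force: 20.0
8.1 [328.11965812 292.94871795] ((575.7061767578125, 7.022395133972168), (25.17827606201172, 25.73412322998047), 8.0427885055542) [574.17223164   8.19186145 103.90052076] 8.073229624229405
```

```bash
python3 -m inch '[20,-0.5,-10.5,-20,0, 20,0,0,-15,0, 20,0,0,0,0, 20,0,0,0,0]'; python3 - <<'E'
from h import *
im,P=grab("wrist"); s=manip.sense(); R=np.array(s["tool_rot"]);t=np.array(s["tool_pos"])
c,r=blob(im,P,proj(P,t+[0,0,-11.4]),t[2]-11.4,*COL["amber"],r=90); print(s["time_s"],c,r,t,np.degrees(np.arctan2(R[1,0],R[0,0])))
im2,P2=grab("top"); 
cv2.imwrite("pics/a1.png",np.vstack([im[190:430,160:520]])[...,::-1])
E
```

```text
time_s: 8.5
tool_pos: [573.8, -1.2, 69.3]
tool_rot: [[0.99, 0.143, -0.001], [0.143, -0.99, 0.0], [-0.001, -0.001, -1.0]]
contact_force: [-0.2, 0.1, -0.6]
opening: 33.9
gripper_force: 20.0
8.55 [324.63459196 301.09257004] ((575.2232666015625, -1.139657974243164), (25.129528045654297, 25.68425178527832), 8.29246997833252) [574.23035422  -1.45242423  69.71991924] 8.17738632867404
```

View pics/a1.png

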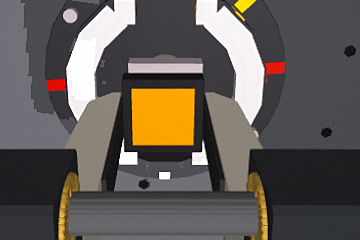

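The crop shows the amber filter held at (163,115), with the steel stage just beyond it at (166,67). The filter needs about 1 mm to the right (−y).

```bash
python3 -m inch '[20,-0.5,-1.2,-6,0, 20,0,0,-3,0, 20,0,0,-2,0,20,0,0,0,0]'; python3 -m inch '[20,0,0,-1,0, 20,0,0,0,0]'
```

```text
time_s: 9.0
tool_pos: [573.6, -4.1, 58.0]
tool_rot: [[0.99, 0.14, -0.0], [0.14, -0.99, -0.0], [-0.0, -0.0, -1.0]]
contact_force: [-0.2, 0.7, 0.4]
opening: 33.6
gripper_force: 20.0
time_s: 9.2
tool_pos: [573.8, -4.1, 57.4]
tool_rot: [[0.99, 0.14, 0.0], [0.14, -0.99, -0.0], [0.0, 0.0, -1.0]]
contact_force: [-0.7, 0.5, 0.7]
opening: 33.4
gripper_force: 20.5
```

```bash
python3 -m inch '[20,0,1.4,0.5,0, 20,0,0,0,0]'|head -2; python3 -m inch '[20,0,0,-1,0, 20,0,0,-0.5,0,20,0,0,0,0]'; python3 - <<'E'
from h import *
im,P=grab("wrist"); s=manip.sense(); t=np.array(s["tool_pos"])
c,r=blob(im,P,proj(P,t+[0,0,-11.4]),46,*COL["amber"],r=90); print(s["time_s"],c,r,t)
E
```

```text
time_s: 9.4
tool_pos: [573.8, -2.4, 57.8]
time_s: 9.7
tool_pos: [573.9, -2.5, 57.3]
tool_rot: [[0.99, 0.14, 0.001], [0.14, -0.99, -0.0], [0.001, 0.0, -1.0]]
contact_force: [-3.1, 0.2, 13.1]
opening: 33.9
gripper_force: 20.3
9.75 [323.87316899 303.1764916 ] ((575.1404418945312, -2.444594383239746), (25.16143226623535, 25.747116088867188), 8.147372245788574) [573.87787741  -2.50064941  57.30352613]
```

```bash
python3 -m inch '[20,0,0,0.6,0, 48,0,0,0,0,48,0,0,0,0,48,0,0,0,0]'; python3 -m inch '[48,0,0,20,0, 60,0,0,40,0, 60,-50,0,40,0, 60,-30,0,0,0, 60,0,0,0,0]'|head -2; python3 -m inch '[60,0,0,0,0]'|head -2; python3 - <<'E'
from h import *
im,P=grab("wrist"); save("a2.png",im[:300]); s=manip.sense(); t=np.array(s["tool_pos"])
c,r=blob(im,P,proj(P,[574.8,-2.5,46]),46,*COL["amber"],r=60); print(s["time_s"],c,r,t)
E
```

```text
time_s: 10.15
tool_pos: [573.7, -2.7, 56.6]
tool_rot: [[0.99, 0.14, -0.0], [0.14, -0.99, -0.0], [-0.0, -0.0, -1.0]]
contact_force: [0.5, -0.0, -0.1]
opening: 47.1
gripper_force: 0.0
time_s: 10.65
tool_pos: [501.0, -3.2, 148.9]
time_s: 10.75
tool_pos: [504.9, -2.7, 148.4]
10.8 [339.3356599  123.44098985] ((575.2787475585938, -2.494143486022949), (25.33635902404785, 26.704914093017578), 8.125678062438965) [505.59206922  -2.63245675 148.10641188]
```

View pics/a2.png

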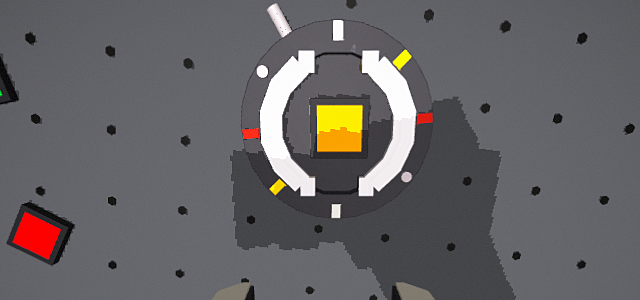

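a2 shows amber lying square on the stage at (339,125), with white marks at (337,29) and (336,211). Next is green.

```bash
python3 -m inch '[60,14,46,0,3, 60,14,46,0,3, 60,14,46,0,3, 60,12,46,0,3, 60,10,46,0,0.3]'|head -2; python3 -m inch '[60,0,0,-30,0, 60,0,0,-30,0,60,0,0,0,0,60,0,0,0,0]'|head -2; python3 - <<'E'
from h import *
im,P=grab("wrist"); s=manip.sense(); R=np.array(s["tool_rot"]);t=np.array(s["tool_pos"])
c,r=blob(im,P,proj(P,[570,231.7,8]),8,*COL["green"],r=90); print(s["time_s"],c,r,t,np.degrees(np.arctan2(R[1,0],R[0,0])))
E
```

```text
time_s: 11.3
tool_pos: [570.2, 229.7, 147.2]
time_s: 11.7
tool_pos: [569.0, 227.4, 87.4]
11.75 [316.32706958 248.88217369] ((570.27587890625, 231.6466064453125), (25.689571380615234, 26.45404815673828), 20.45139503479004) [569.4175449  227.51109446  88.40792222] 20.3454358512112
```

```bash
python3 -m inch '[60,0.6,4.1,-30,0, 60,0,0,-25,0, 60,0,0,0,0,60,0,0,0,0]' 20|head -2; python3 -m inch '[60,0,0,-8,0, 60,0,0,-4.5,0, 60,0,0,0,0]' 20|head -2;  python3 -m inch '[60,0,0,0,0]'
```

```text
time_s: 12.15
tool_pos: [570.0, 231.4, 34.3]
time_s: 12.45
tool_pos: [569.4, 231.3, 20.7]
time_s: 12.55
tool_pos: [569.4, 231.4, 20.8]
tool_rot: [[0.937, 0.348, 0.0], [0.348, -0.937, 0.0], [0.0, 0.0, -1.0]]
contact_force: [0.7, 0.4, 0.3]
opening: 59.9
gripper_force: 0.0
```

```bash
python3 -m inch '[20,0,0,0,0,20,0,0,0,0,20,0,0,0,0,20,0,0,0,0]' 20; python3 -m inch '[20,0,0,40,0, 20,0,0,45,0, 20,1,-45,0,-4, 20,1,-45,0,-4, 20,1,-45,0,-4]' |head -2; python3 -m inch '[20,1,-45,0,-0.2, 20,1,-45,0,0, 20,0,-9,0,0,20,0,0,0,0,20,0,0,0,0]'|head -2; python3 - <<'E'
from h import *
im,P=grab("wrist"); s=manip.sense(); R=np.array(s["tool_rot"]);t=np.array(s["tool_pos"])
c,r=blob(im,P,proj(P,t+[0,0,-12.8]),t[2]-12.8,*COL["green"],r=90); print(s["time_s"],c,r,t,np.degrees(np.arctan2(R[1,0],R[0,0])))
E
```

```text
time_s: 12.95
tool_pos: [569.4, 231.4, 20.7]
tool_rot: [[0.937, 0.348, 0.0], [0.348, -0.937, 0.0], [0.0, 0.0, -1.0]]
contact_force: [0.5, -0.0, 0.7]
opening: 33.7
gripper_force: 20.0
time_s: 13.45
tool_pos: [572.3, 95.2, 106.1]
time_s: 13.95
tool_pos: [574.4, -1.3, 105.6]
14.0 [322.83973812 305.00370054] ((575.3626098632812, -1.3435688018798828), (26.304393768310547, 26.41855239868164), 8.334516525268555) [574.41776709  -0.58146419 105.63458812] 8.284726168387184
```

```bash
python3 -m inch '[20,-0.2,-1.3,-20,0, 20,0,0,-13,0, 20,0,0,0,0, 20,0,0,0,0]'; python3 - <<'E'
from h import *
im,P=grab("wrist"); s=manip.sense(); R=np.array(s["tool_rot"]);t=np.array(s["tool_pos"])
c,r=blob(im,P,proj(P,t+[0,0,-12.8]),t[2]-12.8,*COL["green"],r=90); print(s["time_s"],c,r,t,np.degrees(np.arctan2(R[1,0],R[0,0])))
E
```

```text
time_s: 14.4
tool_pos: [573.9, -2.8, 72.3]
tool_rot: [[0.99, 0.144, -0.001], [0.144, -0.99, 0.0], [-0.001, -0.0, -1.0]]
contact_force: [-0.7, 0.7, 0.7]
opening: 33.7
gripper_force: 20.0
14.45 [322.80727377 305.14604811] ((575.0693359375, -2.808736801147461), (26.250762939453125, 26.32647705078125), 8.382268905639648) [574.22609322  -3.06478628  72.7608536 ] 8.232384344936825
```

```bash
python3 -m inch '[20,0,0.4,-3,0, 20,0,0,-1.5,0, 20,0,0,-1,0,20,0,0,0,0]'; python3 -m inch '[20,0,0,-0.7,0, 20,0,0,0,0]'
```

```text
time_s: 14.85
tool_pos: [574.1, -3.5, 67.1]
tool_rot: [[0.99, 0.142, -0.0], [0.142, -0.99, -0.0], [-0.0, 0.0, -1.0]]
contact_force: [0.1, -0.4, -0.6]
opening: 33.9
gripper_force: 20.0
time_s: 15.05
tool_pos: [574.2, -3.5, 66.6]
tool_rot: [[0.99, 0.142, 0.0], [0.142, -0.99, -0.0], [0.0, 0.0, -1.0]]
contact_force: [-0.5, 0.5, 2.4]
opening: 33.7
gripper_force: 20.0
```

```bash
python3 -m inch '[20,-0.1,1.0,0.8,0, 20,0,0,0,0, 20,0,0,-1,0, 20,0,0,-0.3,0,20,0,0,0,0]'; python3 -m inch '[20,0,0,0.3,0, 48,0,0,0,0,48,0,0,0,0,48,0,0,0,0]';  python3 -m inch '[48,0,0,20,0, 60,0,0,40,0, 60,-50,0,40,0, 60,-30,0,0,0, 60,0,0,0,0]'|head -2; python3 -m inch '[60,0,0,0,0]'|head -2; python3 - <<'E'
from h import *
im,P=grab("wrist"); save("a3.png",im[:300,120:560]); s=manip.sense(); t=np.array(s["tool_pos"])
c,r=blob(im,P,proj(P,[574.8,-2.5,54]),54,*COL["green"],r=60); print(s["time_s"],c,r,t)
E
```

```text
time_s: 15.55
tool_pos: [574.1, -2.4, 66.6]
tool_rot: [[0.99, 0.142, 0.0], [0.142, -0.99, -0.0], [0.0, 0.0, -1.0]]
contact_force: [-1.2, -0.2, 10.1]
opening: 33.7
gripper_force: 20.0
time_s: 15.95
tool_pos: [574.0, -2.5, 66.0]
tool_rot: [[0.99, 0.142, -0.0], [0.142, -0.99, -0.0], [-0.0, -0.0, -1.0]]
contact_force: [0.0, 0.9, 1.0]
opening: 47.1
gripper_force: 0.0
time_s: 16.45
tool_pos: [501.3, -3.0, 158.2]
time_s: 16.55
tool_pos: [505.1, -2.6, 157.7]
16.6 [339.1436673 127.963138 ] ((575.1986083984375, -2.44722843170166), (26.066503524780273, 26.183752059936523), 8.195241928100586) [505.82207362  -2.42493412 157.44365632]
```

View pics/a3.png

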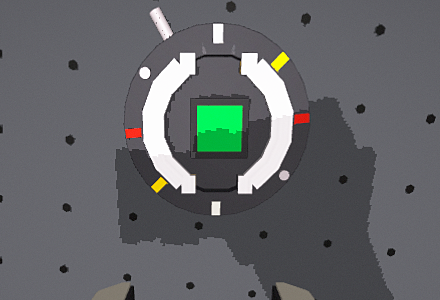

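a3 shows green square over amber at (219,128), with the stack centred in the cell. Next I measure the cap.

```bash
python3 -m inch '[80,0,-45,40,0, 80,0,-45,20,0, 80,0,-45,0,0, 80,-5,-45,0,0, 80,-10,-45,0,0]'|head -2; python3 -m inch '[80,-10,-25,0,0, 80,0,0,0,0,80,0,0,0,0,80,0,0,0,0]'|head -2; python3 - <<'E'
from h import *
im,P=grab("wrist"); save("c1.png",im[:300,120:560]); np.savez("c1.npz",*P);cv2.imwrite("pics/c1full.png",im[...,::-1]); s=manip.sense(); t=np.array(s["tool_pos"]);print(s["time_s"],t)
for q in("bar","cap"):
    print(lm("wrist",q,P))
    for d in manip.silhouettes("wrist",q)[:2]:
        m=d["region"]; print(d["confidence"],m.sum(),np.argwhere(m).mean(0)[::-1])
g=((0,0,150),(180,60,255))
c,r=blob(im,P,proj(P,[577,-253,82]),82,*g,r=80);print("bar",c,r)
E
```

```text
time_s: 17.1
tool_pos: [491.4, -222.0, 210.3]
time_s: 17.5
tool_pos: [480.9, -243.8, 210.3]
17.55 [ 480.89461913 -243.52308141  210.40015658]
[(0.65, [575.0, -255.0, 71.0], [360.0, 90.0])]
0.97 2042 [623.32076396 281.08080313]
0.82 7519 [357.07753691  87.92259609]
[(0.87, [578.0, -256.0, -1.0], [355.0, 89.0])]
0.63 2011 [623.63898558 280.95077076]
bar [360.32343234  88.10513909] ((573.3909912109375, -254.04769897460938), (63.492740631103516, 18.559444427490234), 1.7255756855010986)
```

View pics/c1.png

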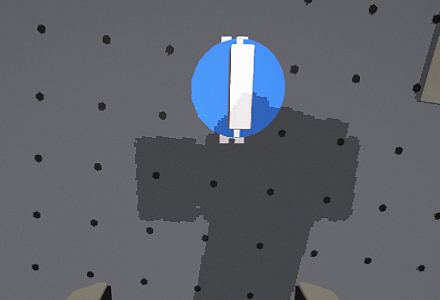

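c1 shows the cap at crop px (238,88), with its bar running (242,45)-(240,129), stripes in line with it, and nothing within finger reach.

```bash
python3 - <<'E'
from h import *
im=cv2.imread("pics/c1full.png");P=load("c1.npz")
m=cv2.inRange(cv2.cvtColor(im,cv2.COLOR_BGR2HSV),(0,0,150),(180,60,255)); k=np.zeros_like(m);cv2.circle(k,(361,88),60,255,-1);m&=k
m=cv2.morphologyEx(m,cv2.MORPH_OPEN,np.ones((13,13)))
c=max(cv2.findContours(m,0,1)[0],key=cv2.contourArea).reshape(-1,2).astype(float)
for z in(80,82,84): print(z,cv2.minAreaRect(np.array([atz(P,p,z)[:2] for p in c],np.float32)))
g=cv2.cvtColor(im,cv2.COLOR_BGR2HSV);b=cv2.inRange(g,(95,100,40),(125,255,255))&0xff
b&=cv2.circle(np.zeros_like(b),(358,88),75,255,-1)
cc=np.vstack([x.reshape(-1,2) for x in cv2.findContours(b,0,1)[0] if len(x)>20]).astype(float)
h=cv2.convexHull(np.array([atz(P,p,55)[:2] for p in cc],np.float32)); print(cv2.fitEllipse(h))
E
```

```text
80 ((576.3526000976562, -254.27291870117188), (49.58097457885742, 14.027215003967285), 8.01294231414795)
82 ((576.2537231445312, -254.11363220214844), (49.223819732666016, 13.926156044006348), 8.012927055358887)
84 ((576.1550903320312, -253.95443725585938), (48.86667251586914, 13.825112342834473), 8.012910842895508)
((575.9313354492188, -254.02581787109375), (64.06571960449219, 64.27156829833984), 22.811824798583984)
```

```bash
python3 -m inch '[60,40,-5,0,0, 60,40,-5,-20,0, 60,14.5,-1,-40,0, 60,0,0,-20,0,60,0,0,0,0]'|head -2; python3 -m inch '[60,0,0,0,0,60,0,0,0,0]'
```

```text
time_s: 18.25
tool_pos: [573.4, -254.5, 127.6]
time_s: 18.45
tool_pos: [575.0, -256.0, 132.2]
tool_rot: [[0.99, 0.142, 0.002], [0.142, -0.99, -0.001], [0.002, 0.001, -1.0]]
contact_force: [-0.7, -0.2, -0.1]
opening: 59.8
gripper_force: 0.0
```

```bash
python3 -m inch '[60,0.5,1.5,-25,0, 60,0,0,-18,0,60,0,0,-10,0,60,0,0,0,0,60,0,0,0,0]'; python3 -m inch '[60,0,0,-2,0,60,0,0,0,0]'
```

```text
time_s: 18.95
tool_pos: [575.4, -254.6, 78.7]
tool_rot: [[0.99, 0.142, 0.001], [0.142, -0.99, -0.0], [0.001, 0.001, -1.0]]
contact_force: [0.1, -0.1, -1.0]
opening: 59.6
gripper_force: 0.0
time_s: 19.15
tool_pos: [575.3, -254.5, 76.3]
tool_rot: [[0.99, 0.142, 0.001], [0.142, -0.99, -0.0], [0.001, 0.001, -1.0]]
contact_force: [-0.2, -0.4, 0.0]
opening: 59.8
gripper_force: 0.0
```

```bash
python3 -m inch '[0,0,0,0,0,0,0,0,0,0,0,0,0,0,0,0,0,0,0,0,0,0,0,0,0]' 45|tail -2; python3 -m inch '[0,0,0,0,0,0,0,0,0,0]'; python3 -m inch '[0,0,0,25,0, 0,0,0,40,0, 0,0,0,15,0, 0,0,0,0,0]'; python3 -m inch '[0,0,40,0,0, 0,0,40,0,0, 0,0,40,0,0,0,0,40,0,0,0,0,40,0,0]'|head -2; python3 -m inch '[0,0,35,0,0,0,0,17,0,0,0,0,0,0,0,0,0,0,0,0]'; python3 - <<'E'
from h import *
for n in("wrist","side","top"):
    im,P=grab(n); save("d_%s.png"%n,im); np.savez("d_%s.npz"%n,*P)
    if n=="wrist": s=manip.sense();R=np.array(s["tool_rot"]);print(s["time_s"],s["tool_pos"],np.degrees(np.arctan2(R[1,0],R[0,0])))
w=cv2.imread("pics/d_wrist.png");sd=cv2.imread("pics/d_side.png")[190:340,190:390]
cv2.imwrite("pics/d1.png",np.hstack([w[190:430,160:480],cv2.resize(sd,(320,240))]))
E
```

```text
opening: 24.4
gripper_force: 0.0
time_s: 19.85
tool_pos: [575.0, -254.4, 75.6]
tool_rot: [[0.99, 0.142, -0.0], [0.142, -0.99, -0.0], [-0.0, 0.0, -1.0]]
contact_force: [0.6, -0.8, 0.2]
opening: 13.4
gripper_force: 45.0
time_s: 20.25
tool_pos: [576.1, -254.8, 157.7]
tool_rot: [[0.99, 0.142, 0.004], [0.142, -0.99, -0.001], [0.004, 0.002, -1.0]]
contact_force: [-0.3, 0.1, -2.1]
opening: 13.5
gripper_force: 45.0
time_s: 20.75
tool_pos: [573.9, -52.9, 153.9]
time_s: 21.15
tool_pos: [574.3, -2.8, 154.4]
tool_rot: [[0.99, 0.143, -0.002], [0.143, -0.99, -0.001], [-0.002, 0.0, -1.0]]
contact_force: [0.6, -0.5, -1.1]
opening: 13.9
gripper_force: 45.0
21.2 [574.40163135  -3.63931803 154.59156876] 8.11671803137064
```

View pics/d1.png

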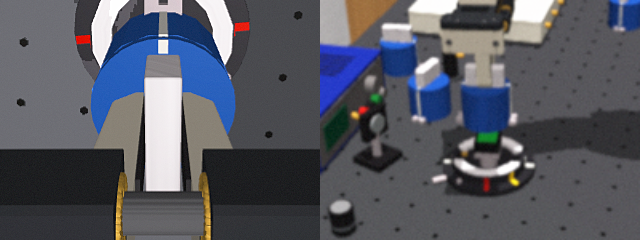

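d1 shows the cap held level above the cell, with its bar in line with the tool and green on the stage below it. I'll lower it.

```bash
python3 -m inch '[0,-0.7,0.5,-12,0, 0,0,0,-6,0,0,0,0,0,0,0,0,0,0,0]'; python3 -m inch '[0,0,0,0,0]'|head -2
```

```text
time_s: 21.7
tool_pos: [574.1, -2.1, 137.2]
tool_rot: [[0.99, 0.142, -0.001], [0.142, -0.99, -0.0], [-0.001, -0.0, -1.0]]
contact_force: [-0.5, 0.6, -1.1]
opening: 13.7
gripper_force: 45.0
time_s: 21.8
tool_pos: [574.4, -1.9, 137.7]
```

```bash
python3 -m inch '[0,-0.5,-0.6,-6,0, 0,0,0,-6,0,0,0,0,-6,0,0,0,0,0,0]'; python3 -m inch '[0,0,0,-5,0,0,0,0,-4,0,0,0,0,0,0,0,0,0,0,0]'
```

```text
time_s: 22.2
tool_pos: [573.2, -2.4, 118.6]
tool_rot: [[0.99, 0.142, -0.002], [0.142, -0.99, -0.0], [-0.002, -0.0, -1.0]]
contact_force: [0.6, 0.1, -1.9]
opening: 13.7
gripper_force: 45.0
time_s: 22.6
tool_pos: [573.7, -2.4, 110.5]
tool_rot: [[0.99, 0.142, -0.0], [0.142, -0.99, -0.0], [-0.0, -0.0, -1.0]]
contact_force: [-0.1, -0.4, -0.8]
opening: 14.1
gripper_force: 45.0
```

Rim is at about 35 mm and passing over the stack without contact. Continuing through the notches.

```bash
python3 -m inch '[0,0,0,-4,0,0,0,0,-4,0,0,0,0,-3,0,0,0,0,0,0]'; python3 -m inch '[0,0,0,-3,0,0,0,0,-3,0,0,0,0,-3,0,0,0,0,0,0,0,0,0,0,0]'
```

```text
time_s: 23.0
tool_pos: [573.5, -2.4, 99.1]
tool_rot: [[0.99, 0.142, -0.001], [0.142, -0.99, -0.0], [-0.001, -0.0, -1.0]]
contact_force: [0.3, 0.4, -1.2]
opening: 13.8
gripper_force: 45.0
time_s: 23.5
tool_pos: [573.7, -2.4, 90.5]
tool_rot: [[0.99, 0.142, -0.0], [0.142, -0.99, -0.0], [-0.0, -0.0, -1.0]]
contact_force: [0.6, -0.7, -2.0]
opening: 13.4
gripper_force: 45.0
```

```bash
python3 -m inch '[0,0,0,-3,0,0,0,0,-1,0,0,0,0,0,0,0,0,0,0,0]'; python3 -m inch '[0,0,0,-1,0,0,0,0,-0.5,0,0,0,0,0,0]'
```

```text
time_s: 23.9
tool_pos: [573.8, -2.4, 86.6]
tool_rot: [[0.99, 0.142, -0.0], [0.142, -0.99, 0.0], [-0.0, -0.0, -1.0]]
contact_force: [0.3, -0.6, -2.0]
opening: 13.4
gripper_force: 45.0
time_s: 24.2
tool_pos: [573.8, -2.5, 85.5]
tool_rot: [[0.99, 0.142, 0.0], [0.142, -0.99, -0.0], [0.0, 0.0, -1.0]]
contact_force: [-0.7, 0.6, 4.4]
opening: 13.8
gripper_force: 45.0
```

```bash
python3 -m inch '[0,0,0,0.2,-4,0,0,0,0,-4,0,0,0,0,-4,0,0,0,0,0]'; python3 -m inch '[0,0,0.2,0,-4,0,0,0,0,-4,0,0,0,0,-4,0,0,0,0,0,0,0,0,0,0]'; python3 - <<'E'
from h import *
s=manip.sense();R=np.array(s["tool_rot"]);print(np.degrees(np.arctan2(R[1,0],R[0,0])),s["ft_torque"],s["joint_pos"])
E
```

```text
time_s: 24.6
tool_pos: [574.0, -2.1, 85.6]
tool_rot: [[0.998, -0.067, 0.001], [-0.067, -0.998, 0.0], [0.001, -0.0, -1.0]]
contact_force: [0.8, 0.5, 2.1]
opening: 13.8
gripper_force: 45.0
time_s: 25.1
tool_pos: [574.1, -1.9, 85.6]
tool_rot: [[0.963, -0.27, 0.001], [-0.27, -0.963, 0.0], [0.001, -0.0, -1.0]]
contact_force: [1.4, 1.1, 4.1]
opening: 13.6
gripper_force: 45.0
-15.641461032140931 [ 0.44283671  0.01940856 -0.00933954] [-0.04416073  0.63189507 -0.07524092  2.06481125  0.10232064  0.44763209
 -2.04097558]
```

```bash
python3 -m inch '[0,0,0.2,0,-4,0,0,0,0,-4,0,0,0,0,-4,0,0,0,0,-4,0,0,0,0,0]'|head -5; python3 -m inch '[0,0,0,0,-4,0,0,0,0,-1,0,0,0,0,0,0,0,0,0,0]'; python3 - <<'E'
from h import *
s=manip.sense();R=np.array(s["tool_rot"]);print(np.degrees(np.arctan2(R[1,0],R[0,0])),s["ft_torque"],s["joint_pos"][6])
im,P=grab("wrist"); cv2.imwrite("pics/e1.png",im[130:430,100:540,::-1]); np.savez("e1.npz",*P)
# angle of the bar near-edge & yellow marks: project expected yellow marks
for a in(-37,143): print(proj(P,[574.8+57*np.cos(np.radians(a)),-2.4+57*np.sin(np.radians(a)),10]))
E
```

```text
time_s: 25.6
tool_pos: [574.2, -1.7, 85.6]
tool_rot: [[0.85, -0.526, 0.001], [-0.526, -0.85, 0.0], [0.001, -0.001, -1.0]]
contact_force: [1.1, 1.4, 4.9]
opening: 14.0
time_s: 26.0
tool_pos: [574.2, -1.7, 85.6]
tool_rot: [[0.802, -0.597, 0.001], [-0.597, -0.802, 0.0], [0.001, -0.001, -1.0]]
contact_force: [1.9, 3.6, 4.6]
opening: 13.5
gripper_force: 45.0
-36.66223867173734 [ 0.80796784 -0.26226348  0.1384382 ] -2.277405444248333
[324.0, 154.0]
[322.0, 343.0]
```

View pics/e1.png

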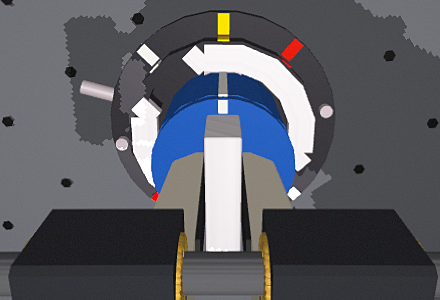

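e1 shows the bar and stripe (223,85) pointing straight at the yellow mark (223,27). The cap is seated, with the spring torque at about 0.14 N m, and is still gripped at 45 N. Handing in.

```bash
python3 -c "from rig import manip; print(manip.sign_off())"
```

```text
the job is handed in; nothing more can be done
None
```

The job is handed in at about 26 s: amber then green lie square on the stage, and the cap is seated and turned to the yellow marks, still gripped there; I touched nothing else on the table.

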